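# Load the cap tray and present it with the ball kept in its dish

## Task

Put the two blue caps into the two round pockets of the green tray, one cap in each, the way up they stand now. Then lift the tray off its dock by the handle over its middle, turn it in the air, level, through a quarter turn until its red tab points at the white jar, and finish holding it there, still and level, about 10 cm above the dock. The loose brass ball must stay in the middle of its dish all the while, and the other things stay where they are.

Things in the scene. Friction and masses are not known exactly. Their poses are not given: they have to be found in the camera images.
- dock: low dark pad, 190x110x12 mm (x, y, z), fixed to the worktop, origin at the centre of its underside; the tray rests on it
- tray: loose green tray, 0.4 kg, 247x130x14 mm (x, y, z); origin centre of underside, 12 mm above the worktop at first. +x points to its red tab (50 mm wide, ends 146 mm from centre); at the start along the dock's x, tab away from the robot. Pockets at x = +-85 mm, black ball dish in the middle. Handle: posts at x = 0, y = +-58 mm, joined by a black grip bar. Only its weight holds it on the dock
- grip (a point): centre of the black grip bar across the top of the tray's handle, 100 mm above the tray's underside; the bar lies along the tray's y axis: 14 mm wide in x, 80 mm long in y, 16 mm high; axes as the tray's
- dish (a point): lowest point of the black ball dish at the tray's centre, 5.5 mm above the tray's underside; the dish is a flat cone of 90 mm diameter whose floor rises 0.12 rad to the edge, so the ball rolls back to the middle while the tray is level and moved gently
- pocket_a (a point): centre of the floor of the pocket at the red-tab end: 52 mm diameter, 10 mm deep; floor 4 mm above the tray's underside, rim 14 mm
- pocket_b (a point): centre of the floor of the pocket at the other end: 52 mm diameter, 10 mm deep; floor 4 mm above the tray's underside, rim 14 mm
- ball_center (a point): centre of the loose brass ball, 22 mm diameter, 43 g, lying in the dish under the handle
- cap_a: blue screw cap, 46 mm diameter, 26 mm high, about 12 g, standing on the worktop, origin at the centre of its underside; either cap may go in either pocket
- cap_b: a second blue screw cap, the same as cap_a
- red_cap: larger red screw cap, 62 mm diameter, 26 mm high, not wanted; origin at the centre of its underside
- stopper: black rubber stopper, 43 mm diameter, 27 mm high, not wanted; origin at the centre of its underside
- jar: white screw-top jar, 64 mm diameter, 82 mm high, origin at the centre of its underside; it stands about 0.30 m from the dock, square to the left (dock +y) or to the right (-y)
- bottle: small glass bottle with blue cap, 57 mm diameter, 118 mm high, on the other side of the dock from the jar; origin at the centre of its underside

How it is judged:
By the outcome, as a careful person would: the job done as asked, in the order asked, and still so for the second after the job is handed in, while the arm keeps its last pose, push and grip.
It also fails if it takes over 66 s, if anything falls off the work surface, if the arm or the gripper's body presses on something with over 40 N, if the wrist force passes 120 N, or if a joint passes its speed limit or range.

## Robot

A 7-joint arm with a two-finger parallel gripper is mounted at the origin on a cart in front of the work surface, level with it; the furniture and walls round the work are solid. World frame = base frame: x ahead of the robot, y to its left, z up, the work surface at z = 0. Lengths are in mm, angles in rad, forces in N, time in s.
With the tool pointing down it reaches from about 350 to 900 mm from the base axis. Payload 19.9 kg.
Tool frame: the origin (TCP) lies between the finger pads; the fingertips stand 8 mm ahead of it and the grasp point (between the pads) lies 11 mm behind it (arm.tip_extent is the distance from the TCP to the fingertips, in mm); z points along the fingers, y is the line along which they close (so a half turn about z gives the same grasp; the last joint's range is limited). The gripper opens to 94 mm and grips with 3 to 60 N. Pads are 16 mm wide; open, the fingers measure 119 mm over their backs; the gripper's body (75 mm by 177 mm) begins 78 mm behind the grasp point.
Start: joints at [1.141, 0.417, -0.01, 1.614, 0.005, 1.111, -0.053], TCP at [236.916, -578.334, 213.425] pointing down, gripper open.
Joint ranges: [-2.81, 2.81], [-0.39, 2.02], [-1.27, 1.25], [0.06, 2.57], [-1.19, 4.33], [0.19, 2], [-2.82, 2.82]. Speed limits (rad/s): [1.89, 1.89, 2.39, 2.39, 3.01, 3.01, 3.01].

## Interface

Orientations are given as a unit quaternion [w, x, y, z].
In Python, from rig import arm gives the robot as it stands.
- The arm moves only by the tool send_rows, never from a script. Its argument "rows" is a list of rows, each a list of 2 entries, a list of its own where there are three numbers: the shift along the tool's x, y, z in units of 0.8 m (1.0 is 0.8 m), then the turn about the tool's z in units of 90 degrees (1.0 is 90 degrees). In form: [[[dx, dy, dz], yaw], ...]. A call has 1 to 10 rows; each row is the pose to reach, as a shift and turn from the pose commanded when the call began, along the tool's axes at that moment; what a row does not reach only later rows make up. A row lasts 1/10 s, in which the tool goes at most 50 mm and 8.59 degrees, less where a joint would pass 70% of its speed; a pose out of reach is approached as far as the arm can. A call with a number of a shift or a turn outside -1 to 1 is refused whole. A call with a gripper value outside its range is refused whole. "fingers" is the opening, from 0 (shut) to 1 (fully open), set as the call begins (left out, the last holds). The fingers move at their own pace and stop on an object; "squeeze" is the grip in N (left out, the last holds). Time passes only in rows, so rows that repeat a pose let the fingers close. It gives the time, the measured TCP pose, the force, the opening and the grip force at its end, in the units of the state.
- arm.observe(): the state, without advancing time (a new reading comes with each control period).
- arm.read_camera(name): name is "scene" or "side" or "wrist"; returns the picture (480x640x3 uint8, red, green, blue); there is no depth.
- arm.get_calibration(name): a dict with "K" (3x3 intrinsics, pixels), "pose" (4x4, takes a point from camera to world coordinates). Camera axes: x right, y down, z forward; pixel columns grow to the right and rows downward; lengths in mm; the calibration is good to about 2 mm. A picture is of the moment at which its call begins: read the wrist's pose just before it. get_calibration takes no time and is no camera call; for the wrist camera it gives the pose at the moment of the call.
- arm.sign_off(): hands the job in; it is judged then, once.
Trained networks look in the newest picture that a camera, given by its name, has taken for a name from the list of things; names that differ only in an ending like _2 or _b are one class to them, and where a whole thing is asked for, a point or a joint stands for the part that bears it (a point fixed in the world has none). Each returns a list of dicts, best first, with "p" (0 to 1); they miss things now and then, are a little off and sometimes report something else, mostly with a low value. They report only what shows in the picture. A call takes as long as a camera call.
- arm.silhouettes(name, camera): "mask" (480x640 bool, what is visible of it) and "bbox" ([left, top, width, height] as shares, 0 to 1, of the picture: columns of its width, rows of its height, round what is visible of it).
- arm.landmark_of(name, camera): "xy" ([column, row] as shares, 0 to 1, of the picture: columns of its width, rows of its height: a listed point, or the origin of a listed thing).
The state is a dict: "clock": time; "joints": joint angles; "joint_velocities": joint speeds; "tau": joint torques, N m; "eef_pos": TCP position; "tool_rot": TCP orientation; "wrist_force": force on the tool from outside, world axes, zero at the start; "wrist_torque": the same for the moment, N m; "width": opening from 0.0 (shut) to 1.0 (fully open); "grip_force": force on a finger pad.
Only numpy, scipy, OpenCV 4.12 (cv2) and the standard library are available. Lean on these libraries where they do the work, as an engineer would, in place of code of your own. Each camera call takes 0.05 s, during which the arm holds its last target. There are 200 camera calls.

## Working session

There is one attempt and no reset: what is moved stays moved. The work goes in short steps, Python scripts to look and compute and a tool call to move; the robot and the scene stay as the last step left them, time stands still between calls to the robot, and variables do not carry over. Pictures are saved under pics/ and viewed, at most 10 in all, crops included, and the job is handed in when it is done.

Besides the shell and the picture viewer there is one more tool, called after "Request:" in YAML: its name, and indented under it one key for each argument. send_rows: Moves the arm, as the interface text tells. Shifts and turns lie within -1 to 1; 1 stands for 0.8 m of shift or 90 degrees of turn. Its arguments: {"type":"object","properties":{"rows":{"type":"array","items":{"type":"array"}},"fingers":{"type":"number"},"squeeze":{"type":"number"}},"required":["rows"]}

```bash
ls; mkdir -p pics; cat > h.py <<'E'
import numpy as np, cv2
from rig import arm
def ray(cam,uv,z,C=None):
    C=C or arm.get_calibration(cam); K=np.array(C["K"]);T=np.array(C["pose"])
    d=T[:3,:3]@np.linalg.inv(K)@np.array([uv[0],uv[1],1.]); o=T[:3,3]
    return (o+d*(z-o[2])/d[2])
def snap(cam,fn=None):
    im=arm.read_camera(cam)
    if fn: cv2.imwrite('pics/'+fn,im[:,:,::-1])
    return im
Z=dict(dock=0,tray=12,grip=112,dish=17.5,pocket_a=16,pocket_b=16,ball_center=28.5,cap_a=0,red_cap=0,stopper=0,jar=0,bottle=0)
def lm(cam,names,pmin=.3):
    for n in names:
        for r in arm.landmark_of(n,cam):
            if r["p"]>pmin:
                uv=np.array(r["xy"])*[640,480]
                print(cam,n,round(r["p"],2),uv.round(1),ray(cam,uv,Z[n]).round(1)[:2])
E
python3 - <<'E'
from h import *
s=arm.observe();print({k:np.round(v,3) for k,v in s.items()})
for c in("scene","side"):
    snap(c,c+'0.png'); lm(c,Z)
snap('wrist','w0.png')
E
```

```text
pics
{'clock': np.float64(0.0), 'joints': array([ 1.14 ,  0.418, -0.01 ,  1.614,  0.005,  1.111, -0.053]), 'joint_velocities': array([ 0.   , -0.002, -0.003,  0.001, -0.   ,  0.001, -0.001]), 'tau': array([ 0.0000e+00, -8.5125e+01,  6.3900e-01, -4.2600e+01, -4.9000e-02,
        1.9000e-02,  0.0000e+00]), 'eef_pos': array([ 236.806, -577.996,  212.806]), 'tool_rot': array([-0.001,  0.981,  0.193, -0.   ]), 'wrist_force': array([ 0.101, -1.435, -0.776]), 'wrist_torque': array([ 0.028,  0.004, -0.005]), 'grip_force': np.float64(0.0), 'width': np.float64(0.998)}
scene tray 0.73 [348.  272.4] [509.8  -6.5]
scene tray 0.71 [291.8 299.8] [509.1 152.4]
scene grip 0.9 [349.6 236.6] [506.3  -3.8]
scene dish 0.93 [347.5 268.2] [517.2 -11.3]
scene pocket_a 0.92 [332.4 253.2] [586.5 -23.8]
scene pocket_a 0.89 [365.8 288.9] [435.8   6.1]
scene pocket_a 0.69 [292.1 302.9] [496.4 160.8]
scene pocket_b 0.92 [332.4 253.2] [586.5 -23.8]
scene pocket_b 0.89 [365.8 288.9] [435.8   6.1]
scene pocket_b 0.69 [292.1 302.9] [496.4 160.8]
scene ball_center 0.37 [349.6 267.2] [505.8  -7.2]
scene cap_a 0.78 [386
[... 423 characters left out ...]
 -3.6]
side pocket_a 0.9 [388.5 274.3] [421.8  10.7]
side pocket_a 0.59 [313.5 256.5] [591.9 -13.6]
side pocket_b 0.9 [388.5 274.3] [421.8  10.7]
side pocket_b 0.59 [313.5 256.5] [591.9 -13.6]
side ball_center 0.57 [346.4 259.5] [512.9   0.8]
side ball_center 0.46 [386.  273.2] [421.4  32.5]
side cap_a 0.75 [354.7 238.9] [ 553.5 -175.4]
side cap_a 0.55 [394.8 252.3] [ 445.  -133.4]
side cap_a 0.32 [349.  261.6] [524.3 -49.5]
side red_cap 0.95 [318.7 310.2] [507.7 163.4]
side red_cap 0.34 [346.6 259.7] [532.3 -56.9]
side stopper 0.52 [270.5 288.7] [624.8 122.6]
side jar 0.98 [412.5 232.5] [ 434.5 -265.7]
side bottle 0.91 [256.6 343.9] [560.  296.9]
side bottle 0.55 [385.4 275.1] [434.4 -15.2]
```

View pics/scene0.png

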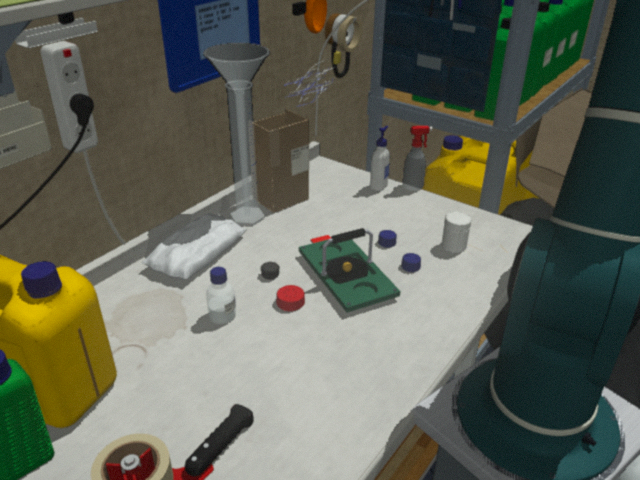

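View pics/side0.png

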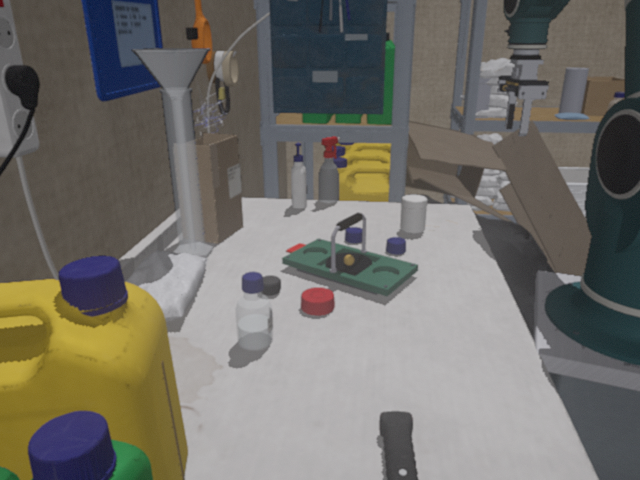

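Jar is at image (456,232) on the −y side, the tab points away from the robot, and the blue caps are at (387,239) and (411,262) in scene. Next I'll move the wrist camera above that area.

Request:
send_rows:
  rows:
    - [[0.4, -0.32, -0.12], -0.6]
    - [[0.4, -0.32, -0.12], -0.6]
    - [[0.4, -0.32, -0.12], -0.6]
    - [[0.4, -0.32, -0.12], -0.6]
    - [[0.4, -0.32, -0.12], -0.6]
    - [[0.4, -0.32, -0.12], -0.6]
    - [[0.4, -0.32, -0.12], -0.6]
    - [[0.4, -0.32, -0.12], -0.6]
    - [[0.4, -0.32, -0.12], -0.6]
    - [[0.4, -0.32, -0.12], -0.6]
  fingers: 0.75
  squeeze: 10

```text
clock: 2.35
eef_pos: [437.6, -217.4, 310.4]
tool_rot: [0.001, 0.785, 0.619, 0.0]
wrist_force: [0.1, -0.3, -0.8]
width: 0.749
grip_force: 0.0
```

Request:
send_rows:
  rows:
    - [[0, 0, 0], 0]
    - [[0, 0, 0], 0]
    - [[0, 0, 0], 0]

```text
clock: 2.65
eef_pos: [435.4, -221.1, 309.1]
tool_rot: [-0.0, 0.787, 0.617, -0.0]
wrist_force: [0.4, -0.1, -0.0]
width: 0.749
grip_force: 0.0
```

```bash
cat >> h.py <<'E'
def pose():
    s=arm.observe(); w,x,y,z=s["tool_rot"]
    from scipy.spatial.transform import Rotation as R
    return s,np.array(s["eef_pos"]),R.from_quat([x,y,z,w]).as_matrix()
def goto(p,yh=None):
    "units for world target p, and heading (deg) of tool y modulo 180"
    s,e,M=pose(); d=M.T@(np.array(p)-e)/800
    h=np.degrees(np.arctan2(M[1,1],M[0,1]))
    t=0 if yh is None else -((yh-h+90)%180-90)/90
    print('clock',round(float(s["clock"]),2),'at',e.round(1),'hy',round(h,2),'-> shift',d.round(4),'turn',round(t,4),'q7',s["joints"][6].round(2))
E
python3 - <<'E'
from h import *
goto([470,-150,300])
C=arm.get_calibration('wrist');s,e,M=pose()
print((M.T@(np.array(C["pose"])[:3,3]-e)).round(1)); print((M.T@np.array(C["pose"])[:3,:3]).round(2))
snap('wrist','w1.png'); lm('wrist',Z)
E
```

```text
clock 2.65 at [ 435.4 -221.1  309.1] hy -13.82 -> shift [0.0966 0.0208 0.0114] turn 0 q7 0.13
[ 7.230e+01 -1.000e-01 -1.709e+02]
[[-0.   -0.97 -0.24]
 [ 1.    0.   -0.  ]
 [ 0.   -0.24  0.97]]
wrist tray 0.58 [331.   17.1] [ 5.063e+02 -5.000e-01]
wrist dish 0.63 [332.7  13.2] [508.6   1.6]
wrist pocket_a 0.9 [402.   11.3] [590.5 -15.7]
wrist pocket_b 0.9 [402.   11.3] [590.5 -15.6]
wrist ball_center 0.55 [335.    6.9] [511.5   3.9]
wrist cap_a 0.74 [313.1 149.6] [ 447.4 -146.8]
wrist cap_a 0.58 [392.1 144.8] [ 553.5 -166.2]
wrist red_cap 0.35 [332.2  16.3] [509.5   4.4]
wrist stopper 0.56 [332.6 247.4] [ 441.8 -288.4]
wrist jar 0.97 [333.1 250. ] [ 441.7 -292.5]
```

View pics/w1.png

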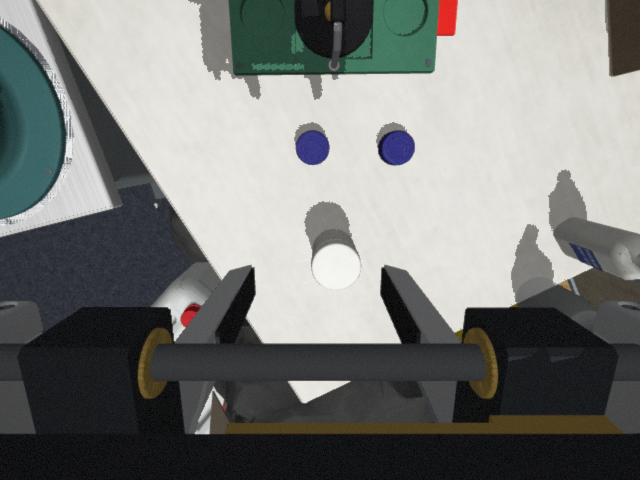

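w1: the caps are at (312,148) and (397,147), the jar at (335,265), and the tray edge runs along row 72. I'll shift the view 100 mm towards the tray.

Request:
send_rows:
  rows:
    - [[0.06, 0, 0], 0]
    - [[0.125, 0, 0], 0]
    - [[0.125, 0, 0], 0]
    - [[0.125, 0, 0], 0]
    - [[0.125, 0, 0], 0]

```text
clock: 3.8
eef_pos: [459.5, -123.9, 309.4]
tool_rot: [-0.0, 0.787, 0.617, -0.0]
wrist_force: [0.1, -0.3, 0.3]
width: 0.751
grip_force: 0.0
```

```bash
cat > look.py <<'E'
from h import *
import sys
def look(fn):
    C=arm.get_calibration('wrist'); im=snap('wrist',fn)
    lm('wrist',['cap_a','pocket_a','grip','dish','ball_center','jar'])
    hsv=cv2.cvtColor(im,cv2.COLOR_RGB2HSV)
    m=cv2.inRange(hsv,(112,120,40),(130,255,255)); n,l,st,ce=cv2.connectedComponentsWithStats(m)
    K=np.array(C["K"])
    for i in range(1,n):
        if st[i,4]>150:
            c=cv2.findContours((l==i).astype(np.uint8),cv2.RETR_EXTERNAL,cv2.CHAIN_APPROX_NONE)[0][0][:,0]
            print('blue',st[i],ce[i].round(1),'z13',ray('wrist',ce[i],13,C).round(1)[:2],'z20',ray('wrist',ce[i],20,C).round(1)[:2])
    g=cv2.inRange(hsv,(60,80,30),(90,255,255)); g[330:]=0
    n,l,st,ce=cv2.connectedComponentsWithStats(g); i=1+st[1:,4].argmax()
    pts=np.argwhere(l==i)[:,::-1]; W=np.array([ray('wrist',p,26,C)[:2] for p in cv2.convexHull(pts.astype(np.int32))[:,0]],np.float32)
    print('tray',st[i],cv2.minAreaRect(W))
if __name__=="__main__": look(sys.argv[1])
E
python3 look.py w2.png
```

```text
wrist cap_a 0.73 [386.9 217.7] [ 550.8 -167.9]
wrist pocket_a 0.93 [266.6 103.5] [427.2  19. ]
wrist pocket_a 0.62 [397.6 103.5] [590.1 -21.1]
wrist grip 0.74 [332.6  90.8] [ 5.053e+02 -3.000e-01]
wrist dish 0.66 [328.2 104.5] [503.4  -0.9]
wrist ball_center 0.63 [330.9  97.4] [508.    5.3]
wrist jar 0.57 [332.3 310.7] [ 441.9 -290.2]
blue [298 206  30  32 765] [312.2 221.3] z13 [ 446.4 -144.8] z20 [ 446.9 -143.4]
blue [376 206  33  32 817] [391.7 221.4] z13 [ 554.5 -171.5] z20 [ 553.4 -169.7]
tray [ 231   46  101  110 8151] ((448.13134765625, 13.76132583618164), (128.47439575195312, 120.72598266601562), 76.87428283691406)
```

View pics/w2.png

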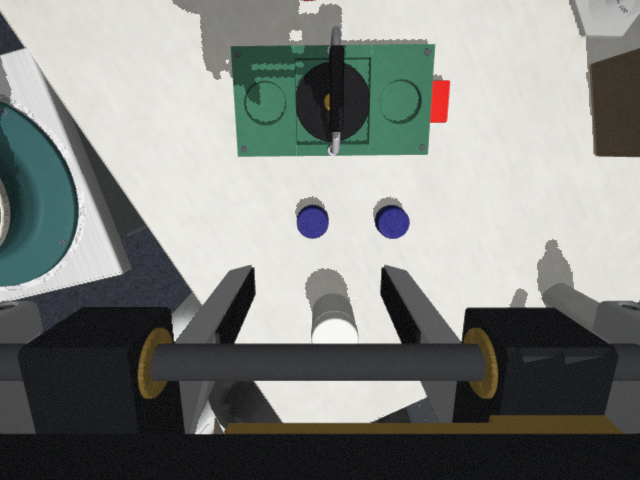

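w2: the tray's corners are near (231,46), (435,44), (429,155) and (238,156), the pockets at (265,103) and (400,101), the caps at (312,221) and (392,221), and the tab at (440,101). Next I'll fit the tray rectangle.

```bash
python3 - <<'E'
from h import *
im=cv2.imread('pics/w2.png'); hsv=cv2.cvtColor(im,cv2.COLOR_BGR2HSV)
g=cv2.inRange(hsv,(60,80,30),(90,255,255)); g[175:]=0; g[:,:200]=0; g[:,470:]=0
g=cv2.morphologyEx(g,cv2.MORPH_OPEN,np.ones((3,3)))
h=cv2.convexHull(np.argwhere(g)[:,::-1].astype(np.int32))[:,0]
W=np.array([ray('wrist',p,24)[:2] for p in h],np.float32); print(cv2.minAreaRect(W))
goto([447,-144,120])
E
```

```text
((509.1248779296875, 0.489776611328125), (129.18307495117188, 246.18991088867188), 76.83795166015625)
clock 4.15 at [ 459.6 -123.4  309.4] hy -13.77 -> shift [-0.0288 -0.0092  0.2367] turn 0 q7 -0.08
```

Request:
send_rows:
  rows:
    - [[-0.029, -0.009, 0.06], 0.0]
    - [[-0.029, -0.009, 0.12], 0.0]
    - [[-0.029, -0.009, 0.18], 0.0]
    - [[-0.029, -0.009, 0.24], 0.0]
    - [[-0.029, -0.009, 0.26], 0.0]
    - [[-0.029, -0.009, 0.26], 0.0]
    - [[-0.029, -0.009, 0.26], 0.0]

```text
clock: 4.85
eef_pos: [447.6, -143.9, 102.1]
tool_rot: [0.0, 0.787, 0.618, 0.0]
wrist_force: [0.4, 0.1, -0.1]
width: 0.752
grip_force: 0.0
```

```bash
python3 - <<'E'
from h import *
import look
look.lm=lambda *a:None
look.look('w3.png'); goto([447,-144,20],-13.2)
E
```

```text
blue [ 290  217   55   60 2580] [316.7 246.7] z13 [ 446.5 -145.1] z20 [ 447.  -143.1]
blue [ 425  218   65   59 2919] [457.4 246.8] z13 [ 555.  -171.6] z20 [ 552.5 -169. ]
tray [  165     0   195   129 17357] ((443.86895751953125, -12.672603607177734), (77.8244857788086, 125.72509002685547), 76.2728500366211)
clock 4.9 at [ 448.  -144.1  102.7] hy -13.73 -> shift [-0.0002 -0.0014  0.1033] turn -0.0059 q7 -0.17
```

View pics/w3.png

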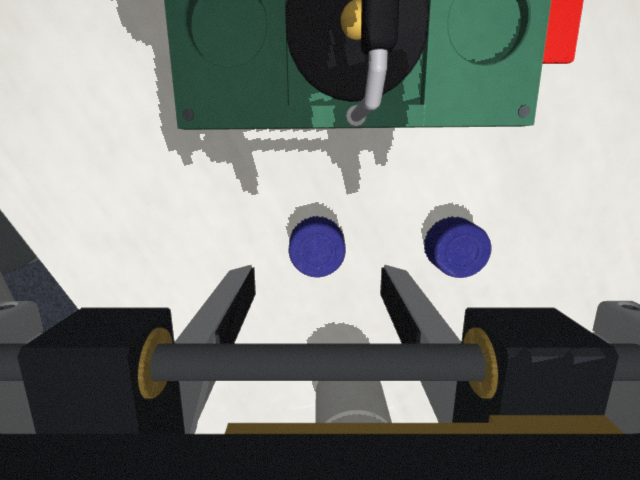

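w3: the cap sits at (317,247), centred between the fingers. I'll go down and grip it.

Request:
send_rows:
  rows:
    - [[0.001, -0.001, 0.05], 0]
    - [[0.001, -0.001, 0.08], 0]
    - [[0.001, -0.001, 0.103], 0]
    - [[0.001, -0.001, 0.103], 0]
    - [[0.001, -0.001, 0.103], 0]

```text
clock: 5.4
eef_pos: [447.5, -143.1, 20.4]
tool_rot: [0.001, 0.787, 0.618, 0.0]
wrist_force: [1.1, 0.2, 0.7]
width: 0.75
grip_force: 0.0
```

Request:
send_rows:
  rows:
    - [[0, 0, 0], 0]
    - [[0, 0, 0], 0]
    - [[0, 0, 0], 0]
    - [[0, 0, 0], 0]
    - [[0, 0, 0], 0]
    - [[0, 0, 0], 0]
  fingers: 0.3
  squeeze: 10

```text
clock: 6.0
eef_pos: [446.9, -143.0, 19.5]
tool_rot: [0.0, 0.787, 0.618, 0.0]
wrist_force: [-2.1, 0.2, 9.4]
width: 0.481
grip_force: 10.0
```

```bash
python3 - <<'E'
from h import *
goto([426.3,19.9,120],76.8); print(arm.observe()['width'])
E
```

```text
clock 6.0 at [ 446.9 -143.    19.5] hy -13.73 -> shift [ 0.1917 -0.0733 -0.1257] turn 0.9942 q7 -0.27
0.4806840622623022
```

Request:
send_rows:
  rows:
    - [[0, 0, -0.03], 0]
    - [[0, 0, -0.08], 0]
    - [[0, 0, -0.12], 0.05]
    - [[0.03, -0.01, -0.125], 0.14]
    - [[0.08, -0.03, -0.125], 0.23]
    - [[0.13, -0.05, -0.125], 0.32]
    - [[0.17, -0.065, -0.125], 0.41]
    - [[0.192, -0.073, -0.125], 0.5]
    - [[0.192, -0.073, -0.125], 0.59]
    - [[0.192, -0.073, -0.125], 0.68]

```text
clock: 7.0
eef_pos: [426.2, 21.0, 119.2]
tool_rot: [-0.0, 0.991, 0.13, 0.0]
wrist_force: [-0.4, 1.2, -0.4]
width: 0.485
grip_force: 10.0
```

```bash
python3 - <<'E'
from h import *
goto([426.3,19.9,120],76.8); print(arm.observe()['width'])
E
```

```text
clock 7.0 at [426.2  21.  119.2] hy -75.04 -> shift [-0.0003  0.0014 -0.001 ] turn 0.3129 q7 -1.54
0.48492835175828664
```

Request:
send_rows:
  rows:
    - [[0, 0.001, 0], 0.09]
    - [[0, 0.001, 0], 0.18]
    - [[0, 0.001, 0], 0.27]
    - [[0, 0.001, 0.0], 0.313]
    - [[0, 0.001, 0.0], 0.313]
    - [[0, 0.001, 0.0], 0.313]
    - [[0, 0.001, 0.0], 0.313]

```text
clock: 7.7
eef_pos: [426.5, 19.4, 119.1]
tool_rot: [-0.0, 0.994, -0.112, -0.0]
wrist_force: [0.2, -0.1, 0.6]
width: 0.487
grip_force: 10.0
```

```bash
python3 - <<'E'
from h import *
goto([426.3,19.9,36],76.8); snap('wrist','w4.png'); lm('wrist',['pocket_a','dish','cap_a'],.2)
E
```

```text
clock 7.7 at [426.5  19.4 119.1] hy -102.84 -> shift [-0.0004 -0.0005  0.1039] turn 0.004 q7 -2.0
wrist pocket_a 0.9 [321.4   8.4] [590.5 -19.2]
wrist pocket_a 0.79 [320.2 236. ] [428.2  18.5]
wrist dish 0.72 [320.3 130.5] [ 5.097e+02 -1.000e-01]
wrist cap_a 0.86 [525.9  18.8] [ 554.6 -169.9]
wrist cap_a 0.81 [317.1 282.1] [382.8  31.5]
```

View pics/w4.png

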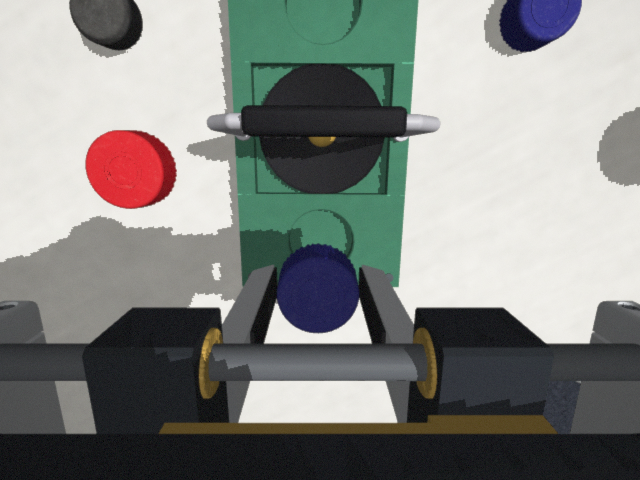

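w4: the pocket is at (321,238), the held cap at (318,288), the ball at (322,140) and the red cap at (130,168). I'll check the cap's offset in the grip.

```bash
python3 - <<'E'
from h import *
C=arm.get_calibration('wrist');K=np.array(C["K"]);T=np.linalg.inv(C["pose"]);s,e,M=pose()
im=cv2.imread('pics/w4.png');hsv=cv2.cvtColor(im,cv2.COLOR_BGR2HSV)
m=cv2.inRange(hsv,(112,120,40),(130,255,255));n,l,st,ce=cv2.connectedComponentsWithStats(m)
i=[i for i in range(1,n) if st[i,1]>150 and st[i,4]>1000][0];print('seen',st[i])
t=np.linspace(0,2*np.pi,90)
def sil(dx,dy):
    P=[e+M@np.array([23*np.cos(a)+dx,23*np.sin(a)+dy,0])+[0,0,z] for a in t for z in(-19.5,6.5)]
    q=(K@(T[:3,:3]@np.array(P).T+T[:3,3:])).T;q=q[:,:2]/q[:,2:];return q.min(0).round(1),np.ptp(q,axis=0).round(1)
for d in((0,0),(2,0),(-2,0),(0,2)):print(d,sil(*d))
E
```

```text
seen [ 277  244   82   88 5610]
(0, 0) (array([276.4, 235.7]), array([88.7, 95.1]))
(2, 0) (array([276.3, 232.4]), array([88.9, 95.1]))
(-2, 0) (array([276.5, 239.1]), array([88.4, 95.1]))
(0, 2) (array([280.3, 235.7]), array([88.7, 95.1]))
```

Request:
send_rows:
  rows:
    - [[0.002, 0, 0.03], 0]
    - [[0.003, -0.001, 0.06], 0]
    - [[0.003, -0.001, 0.083], 0]
    - [[0.003, -0.001, 0.083], 0]
    - [[0.003, -0.001, 0.083], 0]
    - [[0.003, -0.001, 0.083], 0]

```text
clock: 8.5
eef_pos: [429.6, 19.7, 53.6]
tool_rot: [-0.0, 0.994, -0.113, 0.001]
wrist_force: [0.1, -1.0, 0.3]
width: 0.486
grip_force: 10.0
```

```bash
cat > fit.py <<'E'
from h import *
def run(fn,pk):
    s,e,M=pose();C=arm.get_calibration('wrist');K=np.array(C["K"]);T=np.linalg.inv(C["pose"]);im=snap('wrist')[:,:,::-1].copy()
    pr=lambda P:(lambda q:(q[:2]/q[2]).T)(K@(T[:3,:3]@np.array(P).T+T[:3,3:]))
    t=np.linspace(0,2*np.pi,120);c=np.stack([np.cos(t),np.sin(t),0*t],1)
    cv2.polylines(im,[pr(np.array([*pk,26])+26*c).round().astype(int)],1,(0,255,255),1)
    for z,r in((6.5,21.3),(-19.5,23)): cv2.polylines(im,[pr(e+[0,0,z]+r*c).round().astype(int)],1,(255,255,255),1)
    cv2.imwrite('pics/'+fn,cv2.resize(im[150:350,210:430],None,fx=3,fy=3))
    goto([*pk,36],76.8)
    for r in arm.landmark_of('pocket_a','wrist'): print(r['p'],ray('wrist',np.array(r['xy'])*[640,480],16).round(1))
E
python3 -c "
import fit;fit.run('w5.png',(426.5,19.4))"
```

```text
clock 8.55 at [429.7  19.7  53.6] hy -102.95 -> shift [-0.0038  0.0013  0.022 ] turn 0.0028 q7 -2.06
```

View pics/w5.png

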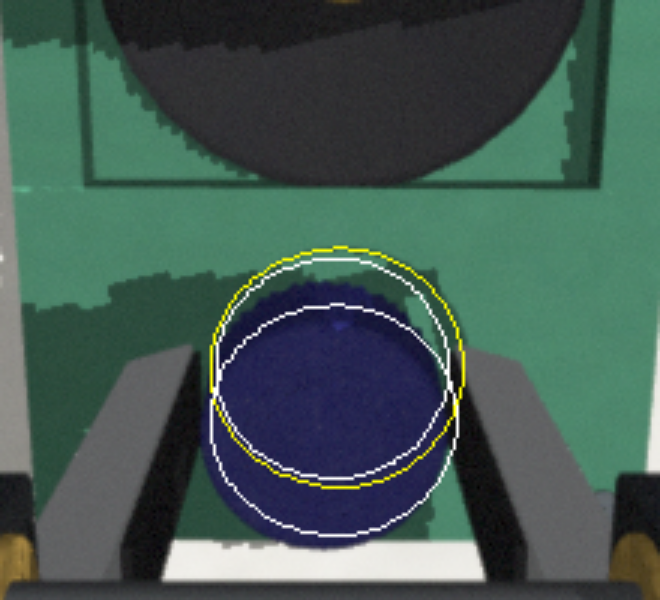

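w5: the cap is about 1–2 mm left of and below the pocket ring (yellow, centred at (337,368) in the crop). I'll nudge it and lower it carefully.

Request:
send_rows:
  rows:
    - [[0.001, 0.002, 0.004], 0]
    - [[0.001, 0.002, 0.008], 0]
    - [[0.001, 0.002, 0.012], 0]
    - [[0.001, 0.002, 0.015], 0]
    - [[0.001, 0.002, 0.015], 0]

```text
clock: 9.1
eef_pos: [429.2, 18.0, 40.3]
tool_rot: [0.0, 0.994, -0.113, -0.0]
wrist_force: [0.9, 0.1, -0.6]
width: 0.484
grip_force: 10.0
```

```bash
python3 -c "
import fit;fit.run('w6.png',(426.5,19.4));print(fit.arm.observe()['wrist_force'])"
```

```text
clock 9.15 at [429.3  18.   40.4] hy -102.94 -> shift [-0.0038 -0.0009  0.0056] turn 0.0029 q7 -2.07
[-0.65351636 -0.22110467 -0.8087212 ]
```

View pics/w6.png

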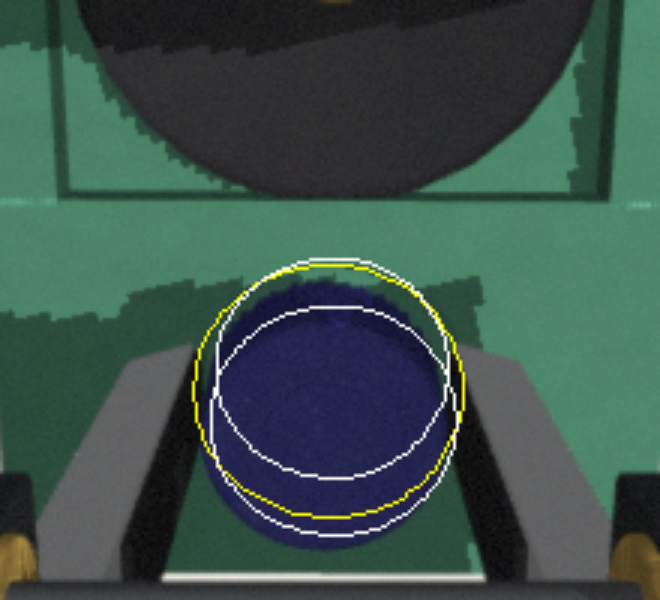

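Cap is inside the ring with no contact force. I'll lower the rest and release.

Request:
send_rows:
  rows:
    - [[0, 0, 0.002], 0]
    - [[0, 0, 0.004], 0]
    - [[0, 0, 0.005], 0]
    - [[0, 0, 0.005], 0]

```text
clock: 9.6
eef_pos: [429.4, 18.0, 36.5]
tool_rot: [-0.0, 0.994, -0.113, -0.0]
wrist_force: [-0.1, 0.8, 0.3]
width: 0.485
grip_force: 10.0
```

Request:
send_rows:
  rows:
    - [[0, 0, 0], 0]
    - [[0, 0, 0], 0]
    - [[0, 0, 0], 0]
    - [[0, 0, 0], 0]
    - [[0, 0, 0], 0]
  fingers: 0.7

```text
clock: 10.1
eef_pos: [429.5, 18.0, 36.7]
tool_rot: [-0.0, 0.994, -0.113, -0.0]
wrist_force: [0.0, 0.1, -0.0]
width: 0.702
grip_force: 0.0
```

Request:
send_rows:
  rows:
    - [[0, 0, -0.03], 0]
    - [[0, 0, -0.07], 0]
    - [[0, 0, -0.11], 0]
    - [[0, 0, -0.15], 0]
    - [[0, 0, -0.15], 0]
    - [[0, 0, -0.15], 0]

```text
clock: 10.7
eef_pos: [429.7, 17.8, 156.9]
tool_rot: [0.0, 0.994, -0.113, 0.001]
wrist_force: [0.1, -1.0, -0.6]
width: 0.698
grip_force: 0.0
```

```bash
python3 - <<'E'
from h import *
snap('wrist','w7.png'); goto([553.5,-170,110],76.8); lm('wrist',['cap_a','pocket_a','dish','ball_center'])
E
```

```text
clock 10.75 at [429.2  17.8 156.2] hy -102.96 -> shift [0.2041 0.1939 0.0577] turn 0.0027 q7 -1.97
wrist cap_a 0.64 [500.3  39.7] [ 553.  -170.9]
wrist cap_a 0.58 [320.1 234.1] [419.4  19.1]
wrist pocket_a 0.98 [318.5  30.2] [590.4 -18.4]
wrist dish 0.74 [317.4 138.3] [508.    1.6]
wrist ball_center 0.42 [320.1 135.6] [509.4  -1. ]
```

View pics/w7.png

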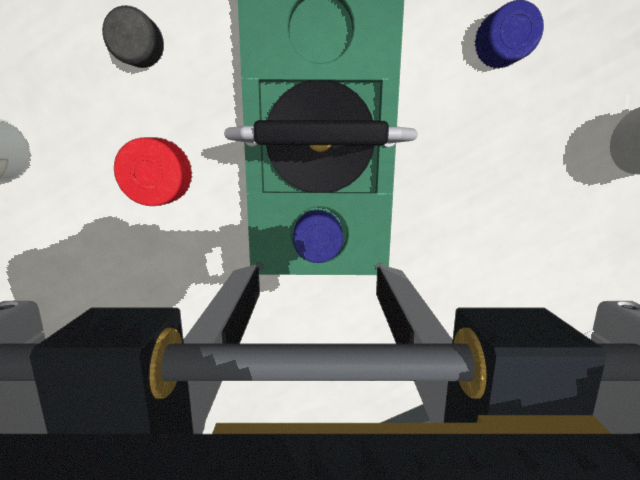

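w7: the first cap is seated in its pocket at (319,237), and the ball is in the dish at (320,147). On to the second cap at (510,35).

Request:
send_rows:
  rows:
    - [[0.04, 0.04, 0], 0]
    - [[0.08, 0.08, 0], 0]
    - [[0.12, 0.115, 0], 0]
    - [[0.16, 0.155, 0], 0]
    - [[0.204, 0.194, 0], 0]
    - [[0.204, 0.194, 0.035], 0]
    - [[0.204, 0.194, 0.07], 0]
    - [[0.204, 0.194, 0.07], 0]
    - [[0.204, 0.194, 0.07], 0]

```text
clock: 11.85
eef_pos: [553.6, -169.5, 100.6]
tool_rot: [-0.0, 0.994, -0.113, -0.001]
wrist_force: [-0.5, 0.7, 0.4]
width: 0.701
grip_force: 0.0
```

```bash
python3 - <<'E'
from h import *
import look
look.look('w8.png'); goto([553,-170,20],76.8)
E
```

```text
wrist cap_a 0.58 [318.  238.6] [ 554.8 -168.6]
wrist pocket_a 0.77 [123.2 240.8] [591.2 -20.9]
blue [ 295  212   56   59 2614] [322.  241.4] z13 [ 554.4 -171.6] z20 [ 556.2 -172. ]
tray [   17   190   194   140 19995] ((575.4296264648438, -18.721046447753906), (133.4327850341797, 110.80475616455078), 76.96056365966797)
clock 12.2 at [ 554.1 -170.   101.4] hy -102.95 -> shift [-0.0014  0.0003  0.1018] turn 0.0028 q7 -1.65
```

```bash
python3 - <<'E'
from h import *
goto([554.5,-171.6,20],76.8)
E
```

```text
clock 12.2 at [ 554.1 -170.   101.4] hy -102.95 -> shift [0.0009 0.0019 0.1018] turn 0.0028 q7 -1.65
```

Request:
send_rows:
  rows:
    - [[0.001, 0.002, 0.05], 0]
    - [[0.001, 0.002, 0.08], 0]
    - [[0.001, 0.002, 0.102], 0]
    - [[0.001, 0.002, 0.102], 0]
    - [[0.001, 0.002, 0.102], 0]

```text
clock: 12.7
eef_pos: [554.4, -171.6, 19.7]
tool_rot: [-0.0, 0.994, -0.113, 0.0]
wrist_force: [0.6, -0.5, 0.0]
width: 0.7
grip_force: 0.0
```

Request:
send_rows:
  rows:
    - [[0, 0, 0], 0]
    - [[0, 0, 0], 0]
    - [[0, 0, 0], 0]
    - [[0, 0, 0], 0]
    - [[0, 0, 0], 0]
    - [[0, 0, 0], 0]
  fingers: 0.3
  squeeze: 10

```text
clock: 13.3
eef_pos: [554.6, -171.8, 19.8]
tool_rot: [0.0, 0.994, -0.113, 0.0]
wrist_force: [-1.3, -0.5, 7.6]
width: 0.487
grip_force: 10.0
```

```bash
python3 - <<'E'
from h import *
goto([591.5,-19.5,120],76.8)
E
```

```text
clock 13.3 at [ 554.6 -171.8   19.8] hy -102.95 -> shift [ 0.0024 -0.1958 -0.1253] turn 0.0027 q7 -1.67
```

Request:
send_rows:
  rows:
    - [[0, 0, -0.03], 0]
    - [[0, 0, -0.07], 0]
    - [[0, -0.03, -0.09], 0]
    - [[0.001, -0.08, -0.09], 0]
    - [[0.002, -0.13, -0.09], 0]
    - [[0.002, -0.17, -0.09], 0]
    - [[0.002, -0.196, -0.09], 0]
    - [[0.002, -0.196, -0.09], 0]
    - [[0.002, -0.196, -0.06], 0]
    - [[0.002, -0.196, -0.045], 0]

```text
clock: 14.3
eef_pos: [590.2, -20.0, 53.9]
tool_rot: [0.0, 0.994, -0.113, -0.001]
wrist_force: [-0.6, -0.2, -1.6]
width: 0.484
grip_force: 10.0
```

```bash
cat >> fit.py <<'E'
def num(fn):
    "held cap: seen bbox against the one expected with the cap at the TCP"
    s,e,M=pose();C=arm.get_calibration('wrist');K=np.array(C["K"]);T=np.linalg.inv(C["pose"]);im=snap('wrist',fn)
    m=cv2.inRange(cv2.cvtColor(im,cv2.COLOR_RGB2HSV),(112,120,40),(130,255,255));n,l,st,ce=cv2.connectedComponentsWithStats(m)
    print([st[i].tolist() for i in range(1,n) if st[i,4]>800])
    t=np.linspace(0,2*np.pi,90)
    P=[e+M@np.array([r*np.cos(a),r*np.sin(a),0])+[0,0,z] for a in t for z,r in((-19.5,22),(6.5,21.3))]
    q=(K@(T[:3,:3]@np.array(P).T+T[:3,3:])).T;q=q[:,:2]/q[:,2:];print('pred',q.min(0).round(1),np.ptp(q,axis=0).round(1))
E
python3 -c "
import fit
fit.num('w9.png');fit.goto([591.5,-19.5,36],76.8);fit.lm('wrist',['pocket_a','dish'])"
```

```text
[[277, 238, 82, 89, 5707]]
pred [279.8 237.4] [82.1 90.6]
clock 14.35 at [589.4 -20.   52.3] hy -103.0 -> shift [ 0.0025 -0.0013  0.0204] turn 0.0023 q7 -1.94
```

Request:
send_rows:
  rows:
    - [[0.0025, -0.0005, 0.004], 0]
    - [[0.0025, -0.0005, 0.008], 0]
    - [[0.0025, -0.0005, 0.012], 0]
    - [[0.0025, -0.0005, 0.015], 0]
    - [[0.0025, -0.0005, 0.015], 0]

```text
clock: 14.95
eef_pos: [592.7, -19.2, 42.8]
tool_rot: [-0.0, 0.994, -0.113, -0.0]
wrist_force: [-0.1, -0.6, -0.1]
width: 0.487
grip_force: 10.0
```

```bash
python3 -c "
import fit;fit.run('w10.png',(591.5,-19.5));print(fit.arm.observe()['wrist_force']);fit.num('w11.png')"
```

```text
clock 15.0 at [592.8 -19.2  43. ] hy -102.95 -> shift [-0.0015  0.0007  0.0087] turn 0.0028 q7 -1.94
[-0.1006936   0.27783015  0.48462006]
[[276, 238, 83, 89, 5703]]
pred [279.8 237.4] [82.1 90.6]
```

View pics/w10.png

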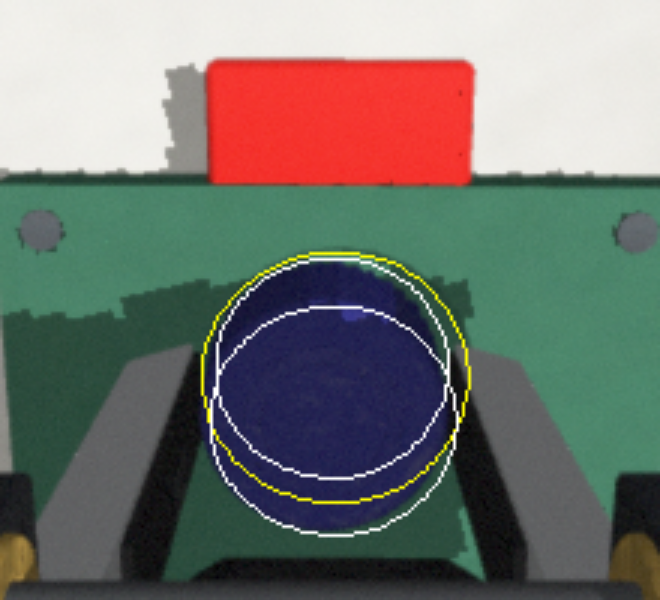

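w10: the cap lies within the ring (yellow, centred at about (336,377)), slightly to the left. I'll nudge it right, lower it and release.

Request:
send_rows:
  rows:
    - [[-0.0005, 0.001, 0.002], 0]
    - [[-0.0005, 0.002, 0.004], 0]
    - [[-0.0005, 0.002, 0.006], 0]
    - [[-0.0005, 0.002, 0.008], 0]
    - [[-0.0005, 0.002, 0.008], 0]

```text
clock: 15.6
eef_pos: [592.0, -20.7, 36.4]
tool_rot: [-0.0, 0.994, -0.113, -0.0]
wrist_force: [-0.0, 0.1, -0.4]
width: 0.486
grip_force: 10.0
```

```bash
python3 -c "
import fit;fit.goto([591.5,-19.5,36],76.8);print(fit.arm.observe()['wrist_force']);fit.num('w12.png')"
```

```text
clock 15.6 at [592.  -20.7  36.4] hy -102.95 -> shift [-0.0009 -0.0013  0.0005] turn 0.0028 q7 -1.94
[-0.02709744  0.1428635  -0.4223653 ]
[[276, 237, 83, 90, 5675]]
pred [279.7 237.4] [82.1 90.6]
```

Request:
send_rows:
  rows:
    - [[0, 0, 0], 0]
    - [[0, 0, 0], 0]
    - [[0, 0, 0], 0]
    - [[0, 0, 0], 0]
    - [[0, 0, 0], 0]
  fingers: 0.7

```text
clock: 16.15
eef_pos: [592.2, -20.7, 36.7]
tool_rot: [-0.0, 0.994, -0.113, -0.0]
wrist_force: [-0.1, -0.9, 0.2]
width: 0.701
grip_force: 0.0
```

Request:
send_rows:
  rows:
    - [[0, 0, -0.03], 0]
    - [[0, 0, -0.07], 0]
    - [[0, 0, -0.12], 0]
    - [[0, 0, -0.17], 0]
    - [[0, 0, -0.2], 0]
    - [[-0.05, 0, -0.22], -0.05]
    - [[-0.07, 0, -0.22], -0.12]
    - [[-0.1, 0, -0.22], -0.2]
    - [[-0.1, 0, -0.22], -0.29]
    - [[-0.1, 0, -0.22], -0.38]

```text
clock: 17.15
eef_pos: [513.8, -2.7, 213.0]
tool_rot: [0.0, 0.982, 0.187, 0.0]
wrist_force: [0.7, 0.8, -0.3]
width: 0.699
grip_force: 0.0
```

```bash
python3 - <<'E'
from h import *
goto([509.3,-0.2,220],-13.1); snap('wrist','w13.png'); lm('wrist',['cap_a','grip','ball_center','tray','dish'])
E
```

```text
clock 17.15 at [513.8  -2.7 213. ] hy -68.4 -> shift [-0.0041 -0.0049 -0.0087] turn -0.6145 q7 -1.33
wrist cap_a 0.96 [273.7 282.9] [417.3  17.5]
wrist cap_a 0.81 [358.8 155.4] [592.  -19.3]
wrist grip 0.69 [310.9 243. ] [509.4   2.7]
wrist ball_center 0.62 [316.1 221.5] [511.7  -0.6]
wrist tray 0.82 [316.4 222.7] [507.3  -2.5]
wrist dish 0.88 [313.8 223.3] [5.068e+02 4.000e-01]
wrist dish 0.67 [317.1 222.7] [508.7  -2.8]
```

Request:
send_rows:
  rows:
    - [[-0.004, -0.005, 0], -0.09]
    - [[-0.004, -0.005, 0], -0.18]
    - [[-0.004, -0.005, 0], -0.27]
    - [[-0.004, -0.005, 0], -0.36]
    - [[-0.004, -0.005, 0], -0.45]
    - [[-0.004, -0.005, 0], -0.54]
    - [[-0.004, -0.005, 0], -0.614]
    - [[-0.004, -0.005, 0], -0.614]
    - [[-0.004, -0.005, 0], -0.614]

```text
clock: 18.35
eef_pos: [509.8, -0.3, 212.6]
tool_rot: [-0.0, 0.787, 0.617, -0.0]
wrist_force: [-0.2, -0.4, 0.5]
width: 0.7
grip_force: 0.0
```

```bash
python3 - <<'E'
from h import *
C=arm.get_calibration('wrist'); im=snap('wrist','w14.png'); lm('wrist',['cap_a','grip','ball_center','tray','dish'])
for n in ('grip',):
  for r in arm.silhouettes(n,'wrist')[:1]:
    print(n,r['p'],r['bbox'])
hsv=cv2.cvtColor(im,cv2.COLOR_RGB2HSV)
g=cv2.inRange(hsv,(60,80,30),(90,255,255)); g[330:]=0
g=cv2.morphologyEx(g,cv2.MORPH_OPEN,np.ones((3,3)))
h=cv2.convexHull(np.argwhere(g)[:,::-1].astype(np.int32))[:,0]
print(cv2.minAreaRect(np.array([ray('wrist',p,24,C)[:2] for p in h],np.float32)))
goto([509.3,-0.2,101],-13.1)
E
```

```text
wrist cap_a 0.89 [241.2 218.7] [423.8  17.6]
wrist cap_a 0.77 [391.4 215.5] [591.8 -19.6]
wrist grip 0.65 [317.6 241.7] [ 5.096e+02 -5.000e-01]
wrist tray 0.79 [315.3 220.1] [506.7  -1.8]
wrist dish 0.73 [315.5 219.1] [5.074e+02 3.000e-01]
grip 0.88 [0.3106, 0.3267, 0.4005, 0.3096]
((396.71954345703125, 25.745956420898438), (129.54458618164062, 477.3155517578125), 76.77640533447266)
clock 18.7 at [ 5.098e+02 -2.000e-01  2.127e+02] hy -13.54 -> shift [-0.0002 -0.0006  0.1396] turn -0.0049 q7 -0.41
```

```bash
python3 - <<'E'
from h import *
# grip bar columns: dark, low-saturation pixels by row over the dish, as printed intervals
im=cv2.imread('pics/w14.png').astype(int); g=im.max(2)
for r in range(120,300,15):
    d=g[r,230:410]; e=np.flatnonzero(d<60); print(r,(e.min()+230,e.max()+230,len(e)) if len(e) else None, d[70:110:4])
E
```

```text
120 None [141 137 172 236 237 155 140 142 159 236]
135 None [142 143 141 231 240 239 239 238 236 234]
150 None [141 138 138 143 145 143 141 140 141 143]
165 None [ 80  78  77 113 104 157 133 136 135 135]
180 (np.int64(298), np.int64(336), 29) [ 20  20  17 105 149 125  52  51  42  57]
195 (np.int64(281), np.int64(353), 73) [25 23 14 26 34 25 33 48 50 50]
210 (np.int64(251), np.int64(382), 98) [25 14 25 42 46 41 34 44 41 42]
225 (np.int64(274), np.int64(378), 86) [45 24 40 44 45 46 34 43 42 42]
240 (np.int64(279), np.int64(354), 76) [46 39 23 45 41 47 30 41 41 43]
255 (np.int64(294), np.int64(340), 47) [45 42 33 45 47 53 32 40 44 41]
270 (np.int64(255), np.int64(381), 25) [133 137 130  42  42  47  39 143 136 137]
285 (np.int64(247), np.int64(389), 40) [235 235 229  38  45  49  41 237 238 238]
```

Request:
send_rows:
  rows:
    - [[0, -0.0005, 0.03], -0.004]
    - [[0, -0.0005, 0.07], -0.004]
    - [[0, -0.0005, 0.11], -0.004]
    - [[0, -0.0005, 0.13], -0.004]
    - [[0, -0.0005, 0.14], -0.004]
    - [[0, -0.0005, 0.14], -0.004]
    - [[0, -0.0005, 0.14], -0.004]

```text
clock: 19.4
eef_pos: [509.8, -0.0, 101.4]
tool_rot: [0.0, 0.783, 0.622, 0.0]
wrist_force: [-0.3, 0.9, -0.0]
width: 0.703
grip_force: 0.0
```

Request:
send_rows:
  rows:
    - [[0, 0, 0], 0]
    - [[0, 0, 0], 0]
    - [[0, 0, 0], 0]
    - [[0, 0, 0], 0]
    - [[0, 0, 0], 0]
    - [[0, 0, 0], 0]
  fingers: 0.28
  squeeze: 4

```text
clock: 20.0
eef_pos: [509.4, -0.1, 100.7]
tool_rot: [-0.0, 0.783, 0.622, -0.0]
wrist_force: [0.1, 0.7, -0.8]
width: 0.286
grip_force: 0.0
```

```bash
python3 - <<'E'
from h import *
snap('wrist','w15.png')
im=cv2.imread('pics/w15.png').astype(int).max(2)
for r in (235,255,265,275,285): print(r, im[r,250:390:5])
lm('scene',['ball_center','grip','dish']);lm('side',['ball_center','grip','dish']); goto([509.5,-.5,101],-13.2)
E
```

```text
235 [133  68  52  53  49  56  54  51  53  26  23  26  23  22  26  27  20  46
  44  43  43  45  44  45  44  45 136 145]
255 [131 124  51  54  52  53  51  47  49  50  25  33  38  45  45  20  21  41
  39  47  36  46  38  41  40  42 141 141]
265 [135 128  46  46  51  48  47  61  89  50  21  26  19  21  30  26  25  41
  46  93  53  44  46  44  40  37 143 140]
275 [135 129 134  46 102  98 100 100  17  45  27  24  25  22  18  19  20  42
  43  22  97 101  99  94  36  66 138 145]
285 [138 140 128 101 100  95  98  98  22  38  43  33  45  45  44  27  29  47
  41  13  98  99 101  99 100  55 143 143]
scene ball_center 0.37 [349.6 267.2] [505.8  -7.2]
scene grip 0.9 [349.6 236.6] [506.3  -3.8]
scene dish 0.93 [347.5 268.2] [517.2 -11.3]
side ball_center 0.57 [346.4 259.5] [512.9   0.8]
side ball_center 0.46 [386.  273.2] [421.4  32.5]
side grip 0.79 [348.1 220.5] [511.9  -3. ]
side dish 0.92 [348.2 263.7] [510.4  -3.6]
clock 20.35 at [ 5.094e+02 -1.000e-01  1.006e+02] hy -13.13 -> shift [-0.0005  0.0003 -0.0005] turn 0.0008 q7 -0.49
```

Request:
send_rows:
  rows:
    - [[0, 0, 0], 0]
    - [[0, 0, 0], 0]
    - [[0, 0, 0], 0]
    - [[0, 0, 0], 0]
  fingers: 0.19
  squeeze: 4

```text
clock: 20.75
eef_pos: [509.4, -0.1, 100.6]
tool_rot: [-0.0, 0.783, 0.622, -0.0]
wrist_force: [-0.2, -0.3, 0.2]
width: 0.19
grip_force: 0.0
```

Request:
send_rows:
  rows:
    - [[0, 0, 0], 0]
    - [[0, 0, 0], 0]
    - [[0, 0, 0], 0]
    - [[0, 0, 0], 0]
    - [[0, 0, 0], 0]
  fingers: 0.05
  squeeze: 4

```text
clock: 21.25
eef_pos: [509.3, -0.1, 100.6]
tool_rot: [-0.0, 0.783, 0.622, -0.0]
wrist_force: [-0.9, 1.0, 0.4]
width: 0.148
grip_force: 4.0
```

Request:
send_rows:
  rows:
    - [[0, 0, 0], 0]
    - [[0, 0, 0], 0]
    - [[0, 0, 0], 0]
  squeeze: 20

```text
clock: 21.55
eef_pos: [509.3, -0.1, 100.6]
tool_rot: [-0.0, 0.783, 0.622, -0.0]
wrist_force: [-1.2, 0.3, -0.0]
width: 0.145
grip_force: 20.0
```

Request:
send_rows:
  rows:
    - [[0, 0, 0], 0]
    - [[0, 0, 0], 0]
    - [[0, 0, 0], 0]
    - [[0, 0, 0], 0]
    - [[0, 0, 0], 0]
  squeeze: 45

```text
clock: 22.05
eef_pos: [509.3, -0.1, 100.6]
tool_rot: [-0.0, 0.783, 0.622, -0.0]
wrist_force: [-1.5, 0.7, 0.2]
width: 0.143
grip_force: 45.0
```

```bash
python3 - <<'E'
from h import *
goto([509.5,-.5,201],-13.2)
for c in('scene','side'): snap(c,c+'2.png'); lm(c,['ball_center','grip','dish'])
print({k:np.round(v,2) for k,v in arm.observe().items() if 'wrist' in k})
E
```

```text
clock 22.05 at [ 5.093e+02 -1.000e-01  1.006e+02] hy -13.13 -> shift [-0.0005  0.0003 -0.1255] turn 0.0008 q7 -0.49
scene ball_center 0.43 [347.  266.6] [511.3  -4.1]
scene grip 0.57 [350.1 233.9] [513.9 -11.7]
scene dish 0.91 [346.2 265.2] [527.9 -16.4]
side ball_center 0.56 [348.1 259.2] [510.2  -1.8]
side grip 0.72 [348.7 220.8] [510.3  -1.8]
side dish 0.77 [345.6 263.4] [515.9  -3.2]
{'wrist_force': array([-0.72, -0.1 , -0.15]), 'wrist_torque': array([ 0.07,  0.21, -0.03])}
```

Request:
send_rows:
  rows:
    - [[0, 0, -0.0003], 0]
    - [[0, 0, -0.0011], 0]
    - [[0, 0, -0.0024], 0]
    - [[0, 0, -0.0043], 0]
    - [[0, 0, -0.0067], 0]
    - [[0, 0, -0.0097], 0]
    - [[0, 0, -0.0133], 0]
    - [[0, 0, -0.0175], 0]
    - [[0, 0, -0.0223], 0]
    - [[0, 0, -0.0277], 0]

```text
clock: 23.45
eef_pos: [509.4, -0.1, 123.2]
tool_rot: [-0.0, 0.783, 0.622, 0.0]
wrist_force: [0.8, 0.1, -5.4]
width: 0.143
grip_force: 45.0
```

Request:
send_rows:
  rows:
    - [[0, 0, -0.0066], 0]
    - [[0, 0, -0.0132], 0]
    - [[0, 0, -0.0198], 0]
    - [[0, 0, -0.0264], 0]
    - [[0, 0, -0.033], 0]
    - [[0, 0, -0.0396], 0]
    - [[0, 0, -0.0462], 0]
    - [[0, 0, -0.0528], 0]
    - [[0, 0, -0.0594], 0]
    - [[0, 0, -0.066], 0]

```text
clock: 24.45
eef_pos: [509.4, -0.1, 176.0]
tool_rot: [-0.0, 0.783, 0.622, -0.0]
wrist_force: [-0.3, -0.1, -5.2]
width: 0.145
grip_force: 45.0
```

Request:
send_rows:
  rows:
    - [[0, 0, -0.006], 0]
    - [[0, 0, -0.0114], 0]
    - [[0, 0, -0.0162], 0]
    - [[0, 0, -0.0204], 0]
    - [[0, 0, -0.024], 0]
    - [[0, 0, -0.027], 0]
    - [[0, 0, -0.0294], 0]
    - [[0, 0, -0.0312], 0]
    - [[0, 0, -0.0324], 0]
    - [[0, 0, -0.033], 0]

```text
clock: 25.45
eef_pos: [509.4, -0.1, 202.0]
tool_rot: [-0.0, 0.783, 0.622, -0.0]
wrist_force: [-0.3, -0.4, -5.5]
width: 0.143
grip_force: 45.0
```

```bash
python3 - <<'E'
from h import *
goto([509.3,-.1,201.5],-103.1)
Z.update(grip=212,dish=117.5,ball_center=128.5,pocket_a=116)
for c in('scene','side','wrist'): snap(c,c+'3.png'); lm(c,['ball_center','grip','dish'])
print({k:np.round(v,2) for k,v in arm.observe().items() if 'wrist' in k})
C=arm.get_calibration('wrist');lm('wrist',['pocket_a','cap_a','jar'])
E
```

```text
clock 25.45 at [ 5.094e+02 -1.000e-01  2.020e+02] hy -13.13 -> shift [-0.     -0.0001  0.0007] turn 0.9996 q7 -0.41
scene ball_center 0.5 [348.9 224.7] [524.7 -16.9]
scene dish 0.94 [349.3 232.5] [512.9  -8.3]
side ball_center 0.54 [347.  214.8] [510.    9.7]
side grip 0.65 [346.8 172.4] [513.1   5.2]
side dish 0.75 [350.4 217.7] [508.1  -5.8]
wrist grip 0.76 [317.6 299.4] [509.   -1.3]
{'wrist_force': array([-0.39,  0.27, -4.34]), 'wrist_torque': array([ 0.02, -0.06,  0.01])}
wrist cap_a 0.98 [208.7 246.7] [380.9  -4.5]
wrist cap_a 0.76 [423.4 243.2] [619.6 -55.9]
```

Request:
send_rows:
  rows:
    - [[0, 0, 0], 0.003]
    - [[0, 0, 0], 0.009]
    - [[0, 0, 0], 0.018]
    - [[0, 0, 0], 0.03]
    - [[0, 0, 0], 0.045]
    - [[0, 0, 0], 0.063]
    - [[0, 0, 0], 0.084]
    - [[0, 0, 0], 0.108]
    - [[0, 0, 0], 0.135]
    - [[0, 0, 0], 0.165]

```text
clock: 27.2
eef_pos: [509.4, -0.1, 202.0]
tool_rot: [-0.0, 0.858, 0.514, -0.0]
wrist_force: [1.3, -0.6, -5.8]
width: 0.149
grip_force: 45.0
```

Request:
send_rows:
  rows:
    - [[0, 0, 0], 0.0335]
    - [[0, 0, 0], 0.067]
    - [[0, 0, 0], 0.1005]
    - [[0, 0, 0], 0.134]
    - [[0, 0, 0], 0.1675]
    - [[0, 0, 0], 0.201]
    - [[0, 0, 0], 0.2345]
    - [[0, 0, 0], 0.268]
    - [[0, 0, 0], 0.3015]
    - [[0, 0, 0], 0.335]

```text
clock: 28.2
eef_pos: [509.4, -0.1, 202.0]
tool_rot: [-0.0, 0.962, 0.273, -0.0]
wrist_force: [-0.1, 0.8, -5.9]
width: 0.146
grip_force: 45.0
```

Request:
send_rows:
  rows:
    - [[0, 0, 0], 0.0335]
    - [[0, 0, 0], 0.067]
    - [[0, 0, 0], 0.1005]
    - [[0, 0, 0], 0.134]
    - [[0, 0, 0], 0.1675]
    - [[0, 0, 0], 0.201]
    - [[0, 0, 0], 0.2345]
    - [[0, 0, 0], 0.268]
    - [[0, 0, 0], 0.3015]
    - [[0, 0, 0], 0.335]

```text
clock: 29.2
eef_pos: [509.4, -0.0, 202.0]
tool_rot: [-0.0, 1.0, 0.013, -0.0]
wrist_force: [-0.3, -0.4, -4.7]
width: 0.143
grip_force: 45.0
```

Request:
send_rows:
  rows:
    - [[0, 0, 0], 0.03]
    - [[0, 0, 0], 0.057]
    - [[0, 0, 0], 0.081]
    - [[0, 0, 0], 0.102]
    - [[0, 0, 0], 0.12]
    - [[0, 0, 0], 0.135]
    - [[0, 0, 0], 0.147]
    - [[0, 0, 0], 0.156]
    - [[0, 0, 0], 0.162]
    - [[0, 0, 0], 0.165]

```text
clock: 30.2
eef_pos: [509.4, -0.1, 202.0]
tool_rot: [-0.0, 0.993, -0.115, -0.0]
wrist_force: [0.1, -0.4, -5.7]
width: 0.142
grip_force: 45.0
```

Request:
send_rows:
  rows:
    - [[0, 0, 0], 0]
    - [[0, 0, 0], 0]
    - [[0, 0, 0], 0]
    - [[0, 0, 0], 0]
    - [[0, 0, 0], 0]
    - [[0, 0, 0], 0]
    - [[0, 0, 0], 0]
    - [[0, 0, 0], 0]
    - [[0, 0, 0], 0]
    - [[0, 0, 0], 0]

```text
clock: 31.2
eef_pos: [509.4, -0.1, 202.0]
tool_rot: [-0.0, 0.993, -0.114, -0.0]
wrist_force: [-0.1, 0.3, -5.7]
width: 0.144
grip_force: 45.0
```

```bash
python3 - <<'E'
from h import *
goto([509.3,-.1,201.5],-103.1)
Z.update(grip=212,dish=117.5,ball_center=128.5,pocket_a=116,tray=112)
for c in('scene','side','wrist'): snap(c,c+'4.png'); lm(c,['ball_center','grip','dish','pocket_a','jar'])
print({k:np.round(v,3) for k,v in arm.observe().items() if 'wrist' in k or k in('tool_rot','joint_velocities','grip_force')})
a,b=[cv2.imread('pics/%s4.png'%c)[130:330,240:480] for c in('scene','side')]
cv2.imwrite('pics/final.png',cv2.resize(np.vstack([a,b]),None,fx=1.5,fy=1.5,interpolation=cv2.INTER_CUBIC))
E
```

```text
clock 31.2 at [ 5.094e+02 -1.000e-01  2.020e+02] hy -103.13 -> shift [-0.0001  0.      0.0006] turn -0.0003 q7 -1.92
scene ball_center 0.49 [269.6 276.1] [476.4 227. ]
scene ball_center 0.39 [348.9 227.8] [515.   -8.5]
scene grip 0.82 [349.4 193.7] [517.8  -8.4]
scene dish 0.9 [347.4 231.2] [519.4  -8.4]
scene pocket_a 0.94 [311.6 242.5] [534.   79.6]
scene pocket_a 0.84 [379.5 227.8] [488.1 -75.6]
scene jar 0.62 [452.  243.6] [ 453.7 -300.5]
side ball_center 0.51 [348.1 213.8] [509.9   3.4]
side grip 0.92 [351.3 172.3] [505.4   1.5]
side grip 0.6 [317.5 308.3] [372. 495.]
side dish 0.77 [348.1 218.8] [510.3   1.8]
side pocket_a 0.86 [325.6 231.6] [527.8  78.1]
side pocket_a 0.57 [370.6 209.3] [486.8 -73.1]
side jar 0.55 [411.2 229.4] [ 442.1 -285.3]
wrist grip 0.61 [318.3 297.8] [507.4   1.7]
wrist jar 0.85 [587.7 212.9] [ 445.1 -291.3]
{'joint_velocities': array([-0.   , -0.   , -0.001,  0.002, -0.001, -0.001,  0.002]), 'tool_rot': array([-0.   ,  0.993, -0.114, -0.   ]), 'wrist_force': array([ 0.161, -0.405, -5.95 ]), 'wrist_torque': array([0.05 , 0.003, 0.049]), 'grip_force': np.float64(44.998)}
```

```bash
python3 - <<'E'
from h import *
P=[np.array(arm.get_calibration(c)['K'])@np.linalg.inv(arm.get_calibration(c)['pose'])[:3] for c in('scene','side')]
def tri(a,b):
    X=cv2.triangulatePoints(P[0],P[1],np.array(a,float),np.array(b,float))[:,0];return (X[:3]/X[3]).round(1)
print('start',tri((332.4,253.2),(313.5,256.5)),tri((365.8,288.9),(388.5,274.3)))
print('now near',tri((379.5,227.8),(370.6,209.3)),'far',tri((311.6,242.5),(325.6,231.6)),'ball',tri((348.9,227.8),(348.1,213.8)),'dish',tri((347.4,231.2),(348.1,218.8)))
# level check: where the tray-top corners should be in the wrist picture if level
s,e,M=pose();C=arm.get_calibration('wrist');K=np.array(C["K"]);T=np.linalg.inv(C["pose"])
im=cv2.imread('pics/wrist4.png');hsv=cv2.cvtColor(im,cv2.COLOR_BGR2HSV)
g=cv2.inRange(hsv,(60,80,30),(90,255,255));g[265:]=0;g=cv2.morphologyEx(g,cv2.MORPH_OPEN,np.ones((3,3)))
n,l,st,ce=cv2.connectedComponentsWithStats(g);print([x.tolist() for x in st[1:] if x[4]>300])
b=cv2.inRange(hsv,(112,120,40),(130,255,255));n,l,st,ce=cv2.connectedComponentsWithStats(b);print('caps',[(x.tolist(),c.round(1)) for x,c in zip(st[1:],ce[1:]) if x[4]>300])
for name,off in(('corner+',(65,123.5,75)),('corner-',(65,-123.5,75)),('cap+',(0,85,59)),('cap-',(0,-85,59))):
  for d in(0,3,-3):
    a=np.radians(d);x,y,z=off;q=np.array([x,y*np.cos(a)-z*np.sin(a),y*np.sin(a)+z*np.cos(a)])
    u=K@(T[:3,:3]@(e+M@(q+[0,0,-11]))+T[:3,3]);print(name,d,(u[:2]/u[2]).round(1))
E
```

```text
start [600.5 -35.4   4.4] [423.2  17.2  24.2]
now near [487.9 -75.6 115.6] far [526.2  85.2 120.7] ball [515.9 -10.  125.5] dish [515.   -5.6 117.8]
[[144, 162, 167, 103, 10104], [324, 162, 168, 103, 10118]]
caps [([168, 218, 69, 65, 3378], array([201.8, 249.9])), ([399, 219, 70, 64, 3383], array([433.8, 250.3]))]
corner+ 0 [503.5 159.2]
corner+ 3 [492.7 159. ]
corner+ -3 [514.6 159.4]
corner- 0 [136.5 159.2]
corner- 3 [125.6 159.4]
corner- -3 [147.2 159. ]
cap+ 0 [446.1 258.6]
cap+ 3 [439.1 256.7]
cap+ -3 [453.1 260.7]
cap- 0 [193.9 258.6]
cap- 3 [187.  260.7]
cap- -3 [200.8 256.7]
```

```bash
python3 -c "
from rig import arm
print(arm.sign_off())"
```

```text
the job is handed in; nothing more can be done
None
```

Job handed in, verdict not shown: both caps are in their pockets, and the tray is held still and level about 10 cm above the dock, red tab towards the jar. The ball measured within about 5 mm of the dish's middle.

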